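Hold the bolt head behind the filing-drawer front

TASK

Pull the upper drawer of the small desktop filing cabinet open by its handle, at least 10 cm. A nut runner clipped to the outside of that drawer front is slowly turning a bolt round: reach down through the narrow gap between the drawer front and the bracket behind it, take the hexagonal bolt head between the fingers and hold it firmly so that it stops turning. Finish while still holding it, with the drawer still open, and leave the stapler and the mug where they stand.

Things in the scene. Friction and masses are not known exactly. Their poses are not given: they have to be found in the camera images.
- cabinet: Grey steel desktop filing cabinet, fixed to the table, 360 deep, 400 wide, 220 high, two drawers (the lower does not open). Origin: on the table under the middle of its front. x points into it (the drawer comes out towards -x), y left as the robot sees it, z up. Upper drawer front: a panel 14 thick, 370 wide, 82 to 206 above the table, its outer face at x = 0 when shut.
- drawer (a joint): How far the upper drawer is out, in m along the cabinet's -x: 0 shut, stop at 0.16. Starts 0 to 0.02. Slides with about 3 N of friction and stays where it is left.
- pull (a point): Steel bar handle of the upper drawer. Origin: centre of the bar, 184 above the table, 36 below the cabinet's top, 42 in front of the drawer front, 30 right of the middle. The bar is 110 long (along y), 10 x 10 thick, with 37 free behind it up to the panel; two posts 50 either side of its centre join it to the panel. Axes as the cabinet's.
- bolt_seat (a point): Centre of the bolt head; rides with the drawer, does not turn. 178 above the table, 28 below the front's top edge, 90 left of the drawer's middle. Axes as the cabinet's; x along the bolt. The gap is open above and 46 wide in x: drawer front's inner face 23 to -x, upright steel bracket (top 22 above this point) 23 to +x. In y it is free for 80 to +y and 250 to -y, and 86 downwards.
- runner (a point): Centre of the top face of the black nut runner clipped to the outside of the upper drawer front, left of the handle. Its parts stand up to 40 proud of the front, from 20 right to 65 left of the bolt, and reach no higher than this point, 199 above the table. It rides with the drawer. Nothing to do here.
- hex_head: Hexagonal dark steel bolt head, 18 across flats, 21 across corners, 12 thick along its x (the bolt axis). Origin: its centre, same point as bolt_seat. It turns with the bolt: one pair of flats faces its own +y and -y. On the robot's side a 14 thick round sleeve joins it to the drawer front. With the drawer shut the cabinet's top covers it.
- bolt (a joint): Angle of the bolt in rad about the cabinet's +x; flats face the cabinet's +y and -y at 0 and each 60 degrees on. Left alone it turns at about 0.14 rad/s, driven with about 0.1 N m, stiffly damped (0.7 N m per rad/s). Fingers closing along y with 40 N or more turn it flat to the pads within two seconds and stop it.
- stapler: Black stapler, 130 x 36 x 54 high, standing on the table beside the cabinet; origin at the centre of its underside. Leave it.
- mug: White mug, 80 across, 90 high, on the table beside the cabinet; origin at the centre of its underside. Leave it.

How it is judged:
By the outcome, as a careful person would: the job done as asked, in the order asked, and still so for the second after the job is handed in, while the arm keeps its last pose, push and grip.
It also fails if it takes over 48 s, if anything falls off the work surface, if the arm or the gripper's body presses on something with over 40 N, if the wrist force passes 120 N, or if a joint passes its speed limit or range.

ROBOT

A 6-joint arm with a two-finger parallel gripper is mounted at the origin on the work surface. World frame = base frame: x ahead of the robot, y to its left, z up, the work surface at z = 0. Lengths are in m, angles in rad, forces in N, time in s.
With the tool pointing down it reaches from about 0.225 to 0.875 m from the base axis. Payload 3.4 kg.
Tool frame: the origin (TCP) lies between the finger pads, 19 mm behind the fingertips; this is the grasp point; z points along the fingers, y is the line along which they close (so a half turn about z gives the same grasp; the last joint's range is limited). The gripper opens to 85 mm and grips with 20 to 120 N. Pads are 22 mm wide; open, the fingers measure 114 mm over their backs; the gripper's body (76 mm by 85 mm) begins 54 mm behind the grasp point. The pads swing forward as they close: fully open they stand 13 mm farther back than shut.
Start: joints at [-1.325, 0.276, 1.505, -0, 1.361, -0.121], TCP at [0.206, -0.537, 0.25] pointing down, gripper open.
Joint ranges: [-2.89, 2.89], [-0.75, 2.08], [0.22, 2.7], [-1.18, 4.32], [0.11, 2.71], [-2.7, 2.7]. Speed limits (rad/s): [2.57, 2.57, 3.14, 3.14, 3.14, 3.14].

INTERFACE

Orientations are given as a 3x3 rotation matrix whose columns are the frame's x, y, z axes.
In Python, from cell import arm gives the robot as it stands.
- The arm moves only by the tool jog_arm, called after "Call:" by a JSON object that holds its "name" and its "arguments", one argument or row to a line. Schema: {"type":"object","properties":{"increments":{"type":"object","properties":{"tx":{"type":"array","items":{"type":"number"},"minItems":1,"maxItems":8},"ty":{"type":"array","items":{"type":"number"},"minItems":1,"maxItems":8},"tz":{"type":"array","items":{"type":"number"},"minItems":1,"maxItems":8},"rx":{"type":"array","items":{"type":"number"},"minItems":1,"maxItems":8},"ry":{"type":"array","items":{"type":"number"},"minItems":1,"maxItems":8},"rz":{"type":"array","items":{"type":"number"},"minItems":1,"maxItems":8},"finger_gap":{"type":"array","items":{"type":"number"},"minItems":1,"maxItems":8}},"additionalProperties":false,"required":["tx","ty","tz","rx","ry","rz","finger_gap"]},"force":{"type":"number"},"only":{"type":"string"},"quiet":{"type":"boolean"},"lines":{"type":"string"}},"required":["increments"],"additionalProperties":false}. increments is an object with one list for each field, all of the same length, 1 to 8, a row being the entries at one place: tx, ty, tz (the shift in shares of the most that a row can go, 1 being 62.5 mm), rx, ry, rz (a rotation vector in units of 0.05 rad), finger_gap (the finger opening in m); each row shifts and turns the commanded pose from where the row before left it, along the tool's axes as they then stand; what a row does not reach is not made up. A row lasts 1/8 s, in which the tool goes at most 0.0625 m and 0.188 rad, less where a joint would pass 70% of its speed; a pose out of reach is approached as far as the arm can. The fingers move at their own pace and stop on an object; force is the grip in N (left out, the last holds). Time passes only in rows, so rows that do not move let the fingers close. The tool returns the time, the measured TCP pose, the force, the opening and the grip force at its end. only (a regular expression) keeps the lines of the reply that match it, lines (a string "A,B") keeps lines A to B, and quiet returns only ok. Input that does not fit is refused with a message, and nothing moves.
- arm.get_state(): the state, without advancing time (a new reading comes with each control period).
- arm.camera(name): name is "scene" or "top"; returns a dict with "frame" (480x640x3 uint8, red, green, blue), "intrinsics" (3x3 intrinsics, pixels), "origin" and "orientation" of the camera in the world. Camera axes: x right, y up, looking along -z (the intrinsics and any distortion apply to the point x, -y, -z); pixel columns grow to the right and rows downward; lengths in m; the calibration is good to about 2 mm. A picture is of the moment at which its call begins. There is no depth.
- arm.finish_job(): hands the job in; it is judged then, once.
The state is a dict: "time_s": time; "joints": joint angles; "dq": joint speeds; "effort": joint torques, N m; "tcp_pos": TCP position; "tool_rot": TCP orientation; "ft_force": force on the tool from outside, world axes, zero at the start; "moment": the same for the moment, N m; "width": finger opening in m; "finger_force": force on a finger pad.
Only numpy, scipy, OpenCV 4.12 (cv2) and the standard library are available. Lean on these libraries where they do the work, as an engineer would, in place of code of your own. Each camera call takes 0.05 s, during which the arm holds its last target. There are 200 camera calls.

## Working session

There is one attempt and no reset: what is moved stays moved. The work goes in short steps, Python scripts to look and compute and a tool call to move; the robot and the scene stay as the last step left them, time stands still between calls to the robot, and variables do not carry over. Pictures are saved under pics/ and viewed, at most 10 in all, crops included, and the job is handed in when it is done.

```bash
ls; mkdir -p pics; python3 - <<'E'
from cell import arm
import cv2,numpy as np
for n in("scene","top"):
    c=arm.camera(n); cv2.imwrite(f"pics/{n}1.png",c["frame"][:,:,::-1]); print(n,c["intrinsics"],c["origin"],c["orientation"],[k for k in c])
    np.savez(n+"1.npz",**{k:c[k] for k in("intrinsics","origin","orientation")})
print(arm.get_state())
E
```

```text
cell.py
pics
scene [[473.09054006   0.         315.49725677]
 [  0.         473.09054006 233.02886488]
 [  0.           0.           1.        ]] [0.30423008 0.56617767 0.93445371] [[-0.8424851   0.43425982 -0.31880599]
 [-0.5385706  -0.66501684  0.51739183]
 [ 0.01267113  0.60759444  0.79414636]] ['frame', 'intrinsics', 'origin', 'orientation']
top [[479.66567741   0.         314.81674611]
 [  0.         479.66567741 244.52838119]
 [  0.           0.           1.        ]] [0.48275356 0.01872324 1.22967625] [[ 0.0120665   0.99055689 -0.1365703 ]
 [-0.99984901  0.01024448 -0.01403624]
 [-0.01250461  0.13671905  0.99053094]] ['frame', 'intrinsics', 'origin', 'orientation']
{'time_s': 0.1, 'joints': array([-1.32498234e+00,  2.76530442e-01,  1.50602562e+00,  3.56637462e-06,
        1.36069902e+00, -1.21008541e-01]), 'dq': array([-0.00019867, -0.00036884, -0.00151632, -0.00063365, -0.0008139 ,
       -0.00010765]), 'effort': array([ 4.67049249e-04, -4.17700875e+01, -2.46404350e+01, -3.56285127e-04,
        5.81815621e-03, -1.45447285e-05]), 'tcp_pos': array([ 0.20610595, -0.53631104,  0.24921933]), 'tool_rot': array([[ 9.33471969e-01,  3.58650139e-01, -4.01162759e-04],
       [ 3.58650305e-01, -9.33470597e-01,  1.61330660e-03],
       [ 2.04138997e-04, -1.64985363e-03, -9.99998618e-01]]), 'ft_force': array([-0.16603541, -0.591134  ,  0.15573058]), 'moment': array([-0.00084949, -0.03173957, -0.03329397]), 'finger_force': 0.0, 'width': 0.08558895388185961}
```

View pics/scene1.png

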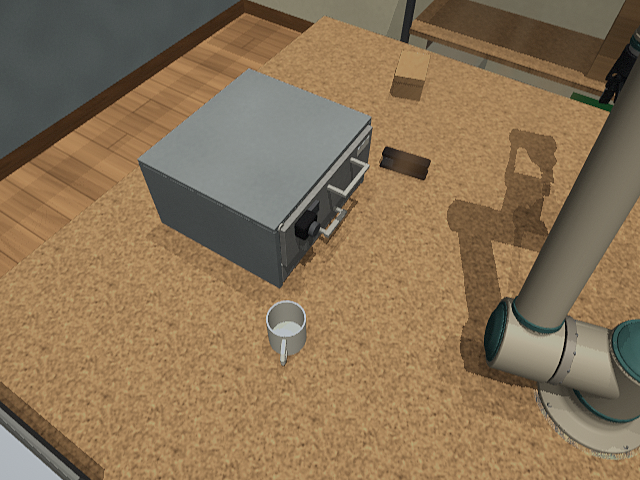

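View pics/top1.png

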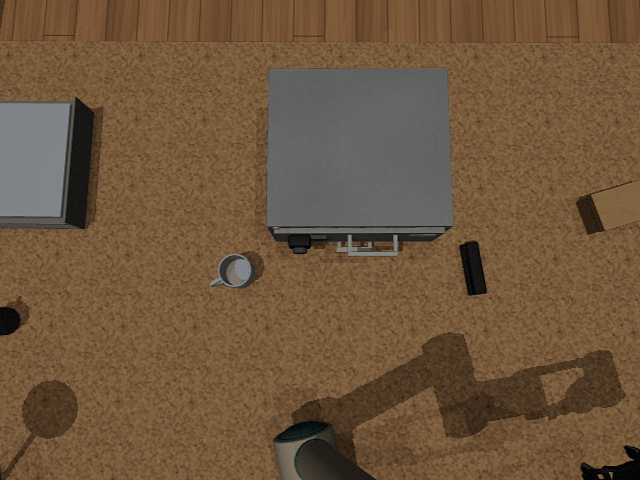

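The scene view shows the cabinet with its handle bar near (350,180) and the runner near (306,224). In the top view the cabinet's front edge runs from (268,226) to (451,225), the bar from (349,253) to (397,253), the mug is at (235,270) and the stapler at (473,268). I'll enlarge the front in both views.

```bash
python3 - <<'E'
import cv2,numpy as np
a=cv2.imread("pics/scene1.png")[110:290,260:400]; b=cv2.imread("pics/top1.png")[210:270,260:460]
cv2.imwrite("pics/c1.png",cv2.resize(a,None,fx=4,fy=4,interpolation=2)[:600] if 0 else cv2.resize(a,None,fx=3.3,fy=3.3,interpolation=2))
cv2.imwrite("pics/c2.png",cv2.resize(b,None,fx=4,fy=4,interpolation=2))
E
```

```text
(no output)
```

View pics/c1.png

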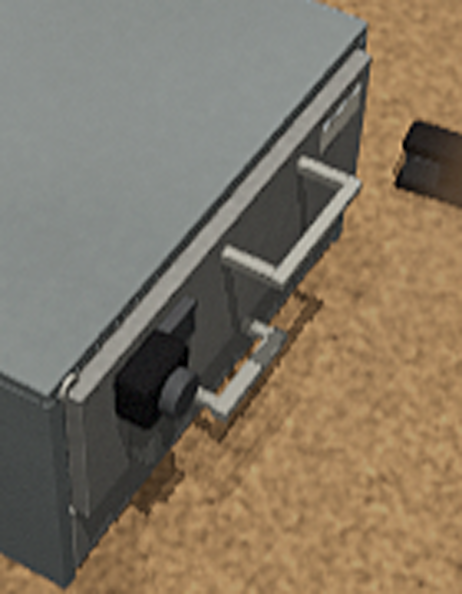

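View pics/c2.png

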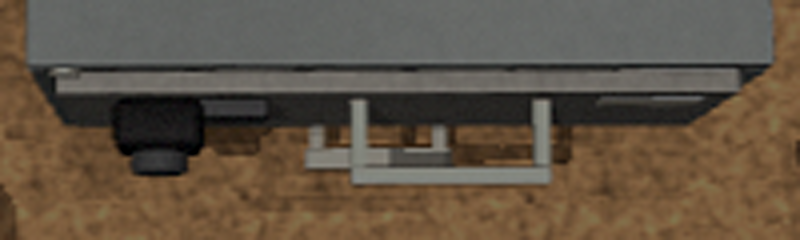

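The crops show the bar's ends at about (345,192) and (367,165.5) in the scene view, and (348,254) and (397.5,254) in the top view. I also read the panel and cabinet corners, and will triangulate all of these.

```bash
cat >h.py <<'E'
import numpy as np
C={n:np.load(n+"1.npz") for n in("scene","top")}
def ray(n,u,v):
    c=C[n];K=c["intrinsics"]
    d=np.array([(u-K[0,2])/K[0,0],-(v-K[1,2])/K[1,1],-1.]);d=c["orientation"]@d
    return c["origin"],d/np.linalg.norm(d)
def tri(s,t):
    (o1,d1),(o2,d2)=ray("scene",*s),ray("top",*t)
    k=np.linalg.lstsq(np.c_[d1,-d2],o2-o1,rcond=None)[0]
    p,q=o1+k[0]*d1,o2+k[1]*d2
    return (p+q)/2,np.linalg.norm(p-q)
def at(n,u,v,z):
    o,d=ray(n,u,v); return o+d*(z-o[2])/d[2]
def proj(n,p):
    c=C[n];q=c["orientation"].T@(np.asarray(p)-c["origin"]);K=c["intrinsics"]
    return K[0,0]*q[0]/-q[2]+K[0,2],K[1,1]*-q[1]/-q[2]+K[1,2]
E
python3 - <<'E'
from h import *
np.set_printoptions(precision=4,suppress=True)
P={"barL":((344.8,191.8),(348,254),.184),"barR":((366.7,165.5),(397.5,254),.184),"panL":((284.1,232),(274.1,233.1),.206),"panR":((371.4,128.7),(444.9,233.1),.206),"cabL":((275.6,232.6),(266.6,226.4),.22),"cabR":((370.8,117.5),(453.1,226.4),.22)}
for k,(s,t,z) in P.items(): print(k,*tri(s,t),at("scene",*s,z),at("top",*t,z))
print(at("top",267.5,69,.22),at("top",447.5,69,.22),at("top",235,285,0),at("top",473,295,.05))
E
```

```text
barL [ 0.6057 -0.0383  0.1994] 0.0016742526622140308 [ 0.6128 -0.0508  0.184 ] [ 0.6067 -0.0395  0.184 ]
barR [ 0.6099 -0.147   0.1842] 0.004342095708564472 [ 0.6121 -0.1466  0.184 ] [ 0.6079 -0.1478  0.184 ]
panL [0.6488 0.122  0.2051] 0.0014203848548506384 [0.649  0.1228 0.206 ] [0.6479 0.1216 0.206 ]
panR [ 0.6548 -0.2482  0.1978] 0.0037300900195537195 [ 0.6526 -0.2386  0.206 ] [ 0.6516 -0.2467  0.206 ]
cabL [0.6602 0.137  0.2122] 0.002578185844256753 [0.6551 0.1413 0.22  ] [0.66   0.1366 0.22  ]
cabR [ 0.666  -0.2611  0.2172] 0.003220917950048076 [ 0.6661 -0.2575  0.22  ] [ 0.664  -0.2608  0.22  ]
[1.0179 0.1439 0.22  ] [ 1.0201 -0.2581  0.22  ] [0.5454 0.2395 0.    ] [ 0.5252 -0.3516  0.05  ]
```

The heights agree with the text. The cabinet is yawed about 0.011 rad, its front is at x≈0.662, and the drawer is about 12 mm out. The bar centre is at (0.608, -0.0935, 0.184). I'll turn first so the fingers close along the drawer's travel.

The rows are not in the units I measure in: shifts go in shares of 62.5 mm and turns go in units of 0.05 rad. I convert before sending: -0.173 rad is -3.46.

```bash
cat >>h.py <<'E'
def go(p):
    from cell import arm
    s=arm.get_state();R=s["tool_rot"]
    print("tcp",s["tcp_pos"].round(4),"delta in tool",(R.T@(np.array(p)-s["tcp_pos"])).round(4),"toolx yaw",np.arctan2(R[1,0],R[0,0]).round(4),"z",R[:,2].round(4),"q",s["joints"].round(2),"t",s["time_s"])
E
```

Call:
{"name": "jog_arm", "arguments": {
  "increments": {"tx":[0,0,0,0,0,0,0,0],"ty":[0,0,0,0,0,0,0,0],"tz":[0,0,0,0,0,0,0,0],"rx":[0,0,0,0,0,0,0,0],"ry":[0,0,0,0,0,0,0,0],"rz":[-3.46,-3.46,-3.46,-3.46,-3.46,-3.46,-3.46,0],"finger_gap":[0.036,0.036,0.036,0.036,0.036,0.036,0.036,0.036]},
  "force": 30
}}

```text
time_s: 1.1
tcp_pos: [0.2061, -0.5365, 0.2496]
tool_rot: [[-0.005, 1.0, -0.0], [1.0, 0.005, 0.001], [0.001, -0.0, -1.0]]
ft_force: [0.6, 0.7, -0.0]
width: 0.0358
finger_force: 0.0
```

```bash
python3 -c "
from h import *
go((.608,-.0935,.25))"
```

```text
tcp [ 0.2061 -0.5365  0.2496] delta in tool [ 4.410e-01  4.041e-01 -1.000e-04] toolx yaw 1.5758 z [-2.e-04  8.e-04 -1.e+00] q [-1.33  0.28  1.51 -0.    1.36 -1.33] t 1.1
```

Scaled: 0.036 m is 0.576, 0.033 m is 0.528, -0.006 rad is -0.12.

Call:
{"name": "jog_arm", "arguments": {
  "increments": {"tx":[0.576,0.576,0.576,0.576,0.576,0.576,0.576,0.576],"ty":[0.528,0.528,0.528,0.528,0.528,0.528,0.528,0.528],"tz":[0,0,0,0,0,0,0,0],"rx":[0,0,0,0,0,0,0,0],"ry":[0,0,0,0,0,0,0,0],"rz":[-0.12,0,0,0,0,0,0,0],"finger_gap":[0.036,0.036,0.036,0.036,0.036,0.036,0.036,0.036]}
}}

```text
time_s: 2.1
tcp_pos: [0.4675, -0.2442, 0.2499]
tool_rot: [[-0.01, 1.0, 0.0], [1.0, 0.01, -0.0], [-0.0, 0.0, -1.0]]
ft_force: [0.2, -0.1, 0.5]
width: 0.036
finger_force: 0.0
```

Call:
{"name": "jog_arm", "arguments": {
  "increments": {"tx":[0.576,0.576,0.576,0.576,0,0],"ty":[0.528,0.528,0.528,0.528,0,0],"tz":[0,0,0,0,0,0],"rx":[0,0,0,0,0,0],"ry":[0,0,0,0,0,0],"rz":[0,0,0,0,0,0],"finger_gap":[0.036,0.036,0.036,0.036,0.036,0.036]}
}}

```text
time_s: 2.85
tcp_pos: [0.5963, -0.0999, 0.2495]
tool_rot: [[-0.012, 1.0, -0.001], [1.0, 0.012, -0.0], [-0.0, -0.001, -1.0]]
ft_force: [0.2, 0.0, 1.1]
width: 0.0363
finger_force: 0.0
```

```bash
python3 - <<'E'
from h import *
go((.608,-.0935,.186))
from cell import arm;import cv2
ims=[]
for n,p in(("scene",(345,175)),("top",(373,254))):
    f=arm.camera(n)["frame"][:,:,::-1];u,v=p;f=f[v-60:v+60,u-60:u+60];ims.append(cv2.resize(f,(396,396),interpolation=2))
cv2.imwrite("pics/d.png",np.hstack(ims))
E
```

```text
tcp [ 0.5963 -0.0999  0.2495] delta in tool [0.0063 0.0119 0.0635] toolx yaw 1.5827 z [-1.4e-03 -5.0e-04 -1.0e+00] q [-0.28  0.32  1.44 -0.    1.38 -0.29] t 2.85
```

View pics/d.png

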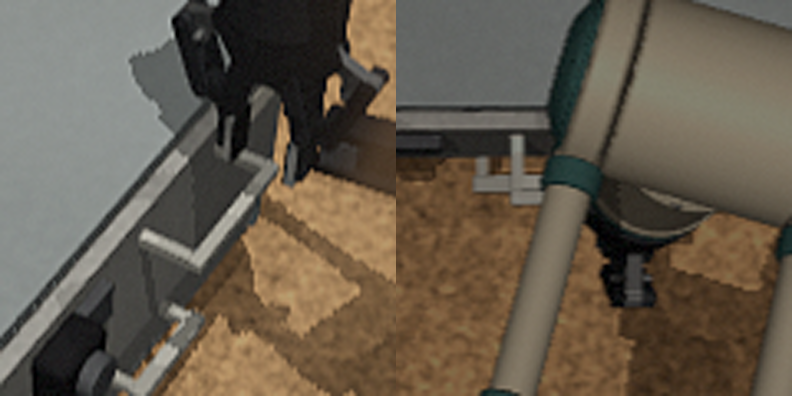

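The picture shows the fingers above the bar, with the near finger tip at about crop (295,178) and the other at (228,155). I'll check these against the projected tip positions before lowering.

```bash
python3 - <<'E'
from h import *
for n,o,f in(("scene",(285,115),0),("top",(313,194),396)):
    for p in((.5963-.018,-.0999,.235),(.5963+.018,-.0999,.235),(.608,-.0935,.189)):
        u,v=proj(n,p); print(n,round((u-o[0])*3.3+f),round((v-o[1])*3.3))
E
```

```text
scene 289 173
scene 239 151
scene 237 211
top 612 234
top 612 178
top 594 196
```

The projections agree within a few pixels, so I'll align and then descend.

Scaled: 0.02 m is 0.32, 0.012 m is 0.192.

Call:
{"name": "jog_arm", "arguments": {
  "increments": {"tx":[0.096,0,0,0,0,0,0],"ty":[0.192,0,0,0,0,0,0],"tz":[0,0,0.32,0.32,0.32,0.08,0],"rx":[0,0,0,0,0,0,0],"ry":[0,0,0,0,0,0,0],"rz":[0,0,0,0,0,0,0],"finger_gap":[0.036,0.036,0.036,0.036,0.036,0.036,0.036]}
}}

```text
time_s: 3.82
tcp_pos: [0.6088, -0.0939, 0.1851]
tool_rot: [[-0.013, 1.0, -0.0], [1.0, 0.013, -0.0], [-0.0, -0.0, -1.0]]
ft_force: [0.5, -0.2, -0.4]
width: 0.036
finger_force: 0.0
```

Call:
{"name": "jog_arm", "arguments": {
  "increments": {"tx":[0,0,0,0],"ty":[0,0,0,0],"tz":[0,0,0,0],"rx":[0,0,0,0],"ry":[0,0,0,0],"rz":[0,0,0,0],"finger_gap":[0,0,0,0]},
  "force": 50
}}

```text
time_s: 4.32
tcp_pos: [0.6095, -0.0939, 0.1862]
tool_rot: [[-0.013, 1.0, 0.003], [1.0, 0.013, -0.001], [-0.001, 0.003, -1.0]]
ft_force: [-0.6, 1.0, 5.7]
width: 0.0092
finger_force: 50.9
```

The bar is gripped (opening 9 mm, 51 N). Now I'll pull about 13 cm.

Call:
{"name": "jog_arm", "arguments": {
  "increments": {"tx":[0,0,0,0,0,0,0,0],"ty":[-0.16,-0.32,-0.4,-0.4,-0.4,-0.32,-0.08,0],"tz":[0,0,0,0,0,0,0,0],"rx":[0,0,0,0,0,0,0,0],"ry":[0,0,0,0,0,0,0,0],"rz":[0,0,0,0,0,0,0,0],"finger_gap":[0,0,0,0,0,0,0,0]}
}}

```text
time_s: 5.32
tcp_pos: [0.4782, -0.0954, 0.1861]
tool_rot: [[-0.013, 1.0, 0.0], [1.0, 0.013, -0.0], [-0.0, 0.0, -1.0]]
ft_force: [-2.5, 0.1, 9.8]
width: 0.0086
finger_force: 51.7
```

Call:
{"name": "jog_arm", "arguments": {
  "increments": {"tx":[0,0,0,0],"ty":[0,0,0,0],"tz":[0,0,0,0],"rx":[0,0,0,0],"ry":[0,0,0,0],"rz":[0,0,0,0],"finger_gap":[0.036,0.036,0.036,0.036]}
}}

```text
time_s: 5.82
tcp_pos: [0.4786, -0.0953, 0.1847]
tool_rot: [[-0.013, 1.0, -0.001], [1.0, 0.013, 0.0], [0.0, -0.001, -1.0]]
ft_force: [0.3, 0.3, 0.9]
width: 0.0357
finger_force: 0.0
```

The drawer is pulled about 13 cm and released. I'll lift clear and turn the wrist, moving aside for a look at the bolt.

Call:
{"name": "jog_arm", "arguments": {
  "increments": {"tx":[0,0,0,-0.64,-0.8,-0.8,-0.48],"ty":[0,0,0,0,0,0,0],"tz":[-0.48,-0.56,-0.56,0,0,0,0],"rx":[0,0,0,0,0,0,0],"ry":[0,0,0,0,0,0,0],"rz":[0,0,0,0,0,0,0],"finger_gap":[0.045,0.045,0.045,0.045,0.045,0.045,0.045]}
}}

```text
time_s: 6.7
tcp_pos: [0.4808, -0.2677, 0.2847]
tool_rot: [[-0.012, 1.0, -0.0], [1.0, 0.012, -0.0], [-0.0, -0.0, -1.0]]
ft_force: [1.3, 1.2, 0.1]
width: 0.0447
finger_force: 0.0
```

Call:
{"name": "jog_arm", "arguments": {
  "increments": {"tx":[0,0,0,0,0,0,0,0],"ty":[0,0,0,0,0,0,0,0],"tz":[0,0,0,0,0,0,0,0],"rx":[0,0,0,0,0,0,0,0],"ry":[0,0,0,0,0,0,0,0],"rz":[3.5,3.5,3.5,3.5,3.5,3.5,3.5,3.5],"finger_gap":[0.045,0.045,0.045,0.045,0.045,0.045,0.045,0.045]}
}}

```text
time_s: 7.7
tcp_pos: [0.4809, -0.2653, 0.2847]
tool_rot: [[0.984, 0.177, -0.0], [0.177, -0.984, 0.0], [-0.0, -0.0, -1.0]]
ft_force: [0.6, 0.2, -0.1]
width: 0.0452
finger_force: 0.0
```

Call:
{"name": "jog_arm", "arguments": {
  "increments": {"tx":[0,0],"ty":[0,0],"tz":[0,0],"rx":[0,0],"ry":[0,0],"rz":[3.46,0],"finger_gap":[0.045,0.045]}
}}

```text
time_s: 7.95
tcp_pos: [0.4809, -0.2653, 0.2848]
tool_rot: [[1.0, 0.013, -0.0], [0.013, -1.0, 0.0], [-0.0, -0.0, -1.0]]
ft_force: [-0.3, 0.6, 0.1]
width: 0.045
finger_force: 0.0
```

```bash
python3 - <<'E'
from h import *
go((.556,.0265,.28))
from cell import arm;import cv2
ims=[]
for n in("scene","top"):
    u,v=map(int,proj(n,(.556,.0265,.178)));print(n,u,v)
    f=arm.camera(n)["frame"][:,:,::-1];cv2.imwrite(f"pics/{n}2.png",f);f=f[v-50:v+50,u-50:u+50];ims.append(cv2.resize(f,(400,400),interpolation=2))
cv2.imwrite("pics/e.png",np.hstack(ims))
E
```

```text
tcp [ 0.4809 -0.2653  0.2848] delta in tool [ 0.0789 -0.2908  0.0048] toolx yaw 0.0129 z [-4.e-04  2.e-04 -1.e+00] q [-0.63  0.22  1.5  -0.    1.43  0.93] t 7.95
scene 349 228
top 317 276
```

View pics/e.png

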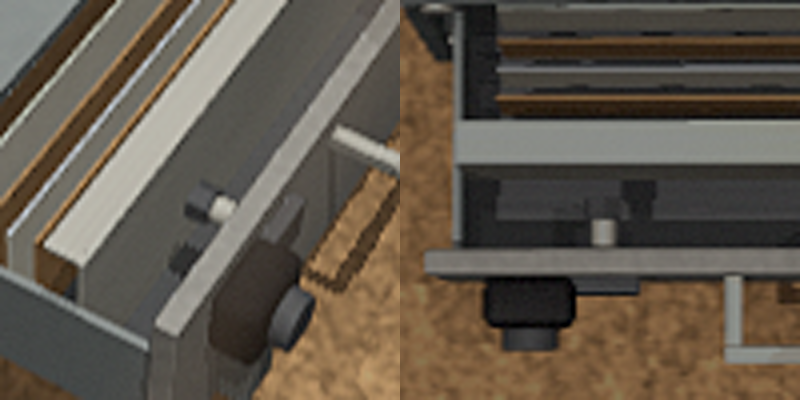

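The head shows at crop (203,201) in the scene view, which is pixel (349.7,228.2), and at (603,208) in the top view, which is (317.7,278). The panel's inner edge is at top row ≈288.5 and the bracket's edge at ≈267.

```bash
python3 - <<'E'
from h import *
np.set_printoptions(precision=4,suppress=True)
print(tri((349.7,228.2),(317.7,277.5)))
print(at("top",318,288.5,.206),at("top",318,267.2,.2),at("top",318,279,.187))
E
```

```text
(array([0.5551, 0.0266, 0.1805]), np.float64(0.0009138972705802633))
[0.5295 0.0253 0.206 ] [0.5755 0.0259 0.2   ] [0.551  0.0257 0.187 ]
```

The position agrees with the handle-based estimate and lies in the middle of the gap. I'll aim for (0.554, 0.0263).

Scaled: -0.045 m is -0.72, -0.048 m is -0.768.

Call:
{"name": "jog_arm", "arguments": {
  "increments": {"tx":[0.192,0.192,0.192,0.192,0.192,0.16,0,0],"ty":[-0.768,-0.768,-0.768,-0.768,-0.768,-0.72,0,0],"tz":[0,0,0,0,0,0,0,0],"rx":[0,0,0,0,0,0,0,0],"ry":[0,0,0,0,0,0,0,0],"rz":[0,0,0,0,0,0,0,0],"finger_gap":[0.045,0.045,0.045,0.045,0.045,0.045,0.045,0.045]}
}}

```text
time_s: 9.05
tcp_pos: [0.5477, 0.02, 0.2849]
tool_rot: [[1.0, 0.012, -0.0], [0.012, -1.0, -0.001], [-0.0, 0.001, -1.0]]
ft_force: [-0.7, -0.2, 0.1]
width: 0.0446
finger_force: 0.0
```

```bash
python3 -c "
from h import *
go((.554,.0263,.178))"
```

```text
tcp [0.5477 0.02   0.2849] delta in tool [ 0.0064 -0.0063  0.1069] toolx yaw 0.0124 z [-3.e-04 -1.e-03 -1.e+00] q [-0.09  0.22  1.5  -0.    1.43  1.47] t 9.05
```

Call:
{"name": "jog_arm", "arguments": {
  "increments": {"tx":[0.104,0,0,0,0,0],"ty":[-0.1008,0,0,0,0,0],"tz":[0,0,0.48,0.48,0.16,0],"rx":[0,0,0,0,0,0],"ry":[0,0,0,0,0,0],"rz":[0,0,0,0,0,0],"finger_gap":[0.045,0.045,0.045,0.045,0.045,0.045]}
}}

```text
time_s: 9.8
tcp_pos: [0.5542, 0.0263, 0.2148]
tool_rot: [[1.0, 0.01, -0.001], [0.01, -1.0, -0.0], [-0.001, 0.0, -1.0]]
ft_force: [0.4, -1.3, 1.3]
width: 0.0451
finger_force: 0.0
```

```bash
python3 - <<'E'
from h import *
go((.554,.0263,.178))
from cell import arm;import cv2
f=arm.camera("scene")["frame"][:,:,::-1][168:288,289:409]
cv2.imwrite("pics/f.png",cv2.resize(f,(480,480),interpolation=2))
E
```

```text
tcp [0.5542 0.0263 0.2148] delta in tool [-0.0002  0.      0.0368] toolx yaw 0.0102 z [-8.e-04 -1.e-04 -1.e+00] q [-0.08  0.27  1.61 -0.    1.27  1.48] t 9.8
```

View pics/f.png

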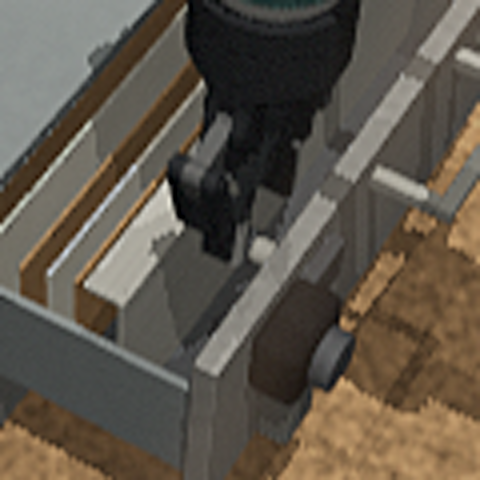

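The fingers enter the gap astride the head, with the sleeve visible at (262,250) and no contact. I'll descend the rest of the way and close at 80 N.

Call:
{"name": "jog_arm", "arguments": {
  "increments": {"tx":[0,0,0,0,0,0],"ty":[0,0,0,0,0,0],"tz":[0.16,0.16,0.16,0.096,0,0],"rx":[0,0,0,0,0,0],"ry":[0,0,0,0,0,0],"rz":[0,0,0,0,0,0],"finger_gap":[0.045,0.045,0.045,0.045,0.045,0.045]}
}}

```text
time_s: 10.6
tcp_pos: [0.5545, 0.0267, 0.1792]
tool_rot: [[1.0, 0.011, 0.001], [0.011, -1.0, -0.0], [0.001, 0.0, -1.0]]
ft_force: [-0.2, -0.5, -0.3]
width: 0.0449
finger_force: 0.0
```

Call:
{"name": "jog_arm", "arguments": {
  "increments": {"tx":[0,0,0,0,0,0,0,0],"ty":[0,0,0,0,0,0,0,0],"tz":[0,0,0,0,0,0,0,0],"rx":[0,0,0,0,0,0,0,0],"ry":[0,0,0,0,0,0,0,0],"rz":[0,0,0,0,0,0,0,0],"finger_gap":[0,0,0,0,0,0,0,0]},
  "force": 80
}}

```text
time_s: 11.6
tcp_pos: [0.5546, 0.0255, 0.1797]
tool_rot: [[1.0, 0.011, 0.001], [0.011, -1.0, -0.002], [0.001, 0.002, -1.0]]
ft_force: [-0.6, -4.5, 3.3]
width: 0.0169
finger_force: 78.0
```

Call:
{"name": "jog_arm", "arguments": {
  "increments": {"tx":[0,0,0,0,0,0,0,0],"ty":[0,0,0,0,0,0,0,0],"tz":[0,0,0,0,0,0,0,0],"rx":[0,0,0,0,0,0,0,0],"ry":[0,0,0,0,0,0,0,0],"rz":[0,0,0,0,0,0,0,0],"finger_gap":[0,0,0,0,0,0,0,0]}
}}

```text
time_s: 12.6
tcp_pos: [0.5546, 0.0254, 0.1797]
tool_rot: [[1.0, 0.011, 0.001], [0.011, -1.0, -0.002], [0.001, 0.002, -1.0]]
ft_force: [-0.3, -5.0, 4.7]
width: 0.0167
finger_force: 78.0
```

The opening reads about 1.2 mm under the 18 mm flats, the same offset as on the 10 mm bar, so it is flat-on. I'll wait two more seconds, check that it stays steady, and look.

Call:
{"name": "jog_arm", "arguments": {
  "increments": {"tx":[0,0,0,0,0,0,0,0],"ty":[0,0,0,0,0,0,0,0],"tz":[0,0,0,0,0,0,0,0],"rx":[0,0,0,0,0,0,0,0],"ry":[0,0,0,0,0,0,0,0],"rz":[0,0,0,0,0,0,0,0],"finger_gap":[0,0,0,0,0,0,0,0]}
}}

```text
time_s: 13.6
tcp_pos: [0.5545, 0.0254, 0.1797]
tool_rot: [[1.0, 0.011, 0.001], [0.011, -1.0, -0.002], [0.001, 0.002, -1.0]]
ft_force: [-1.6, -5.6, 3.9]
width: 0.0168
finger_force: 78.0
```

Call:
{"name": "jog_arm", "arguments": {
  "increments": {"tx":[0,0,0,0,0,0,0,0],"ty":[0,0,0,0,0,0,0,0],"tz":[0,0,0,0,0,0,0,0],"rx":[0,0,0,0,0,0,0,0],"ry":[0,0,0,0,0,0,0,0],"rz":[0,0,0,0,0,0,0,0],"finger_gap":[0,0,0,0,0,0,0,0]}
}}

```text
time_s: 14.6
tcp_pos: [0.5546, 0.0255, 0.1797]
tool_rot: [[1.0, 0.011, 0.001], [0.011, -1.0, -0.002], [0.001, 0.002, -1.0]]
ft_force: [-0.6, -5.9, 3.7]
width: 0.017
finger_force: 78.0
```

```bash
python3 - <<'E'
from cell import arm;import cv2
f=arm.camera("scene")["frame"][:,:,::-1]
cv2.imwrite("pics/g.png",f); print(arm.get_state()["moment"])
E
```

```text
[-0.74660334  0.19992466 -0.0253695 ]
```

View pics/g.png

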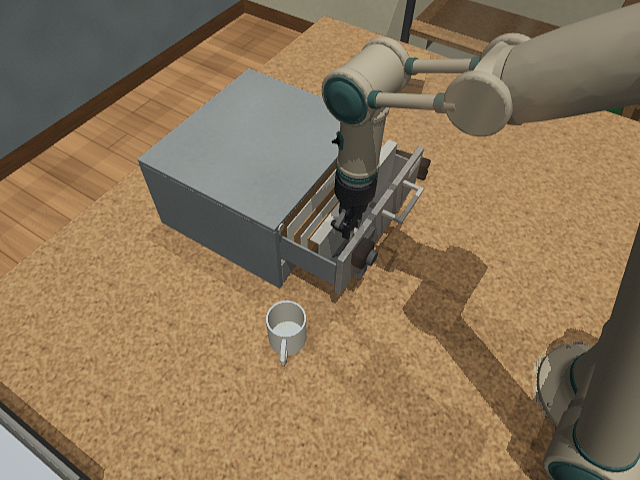

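The drawer is open and the fingers hold the head in the gap at (348,225). The mug stands at (287,328) as before. The stapler's visible end at (425,168) is where it was, with the rest hidden behind the drawer.

```bash
python3 -c "
from cell import arm
print(arm.finish_job())"
```

```text
the job is handed in; nothing more can be done
None
```

The job is handed in: the drawer is open about 14 cm, the bolt head is held flat between the fingers at 78 N with grip and opening steady for the last three seconds, and neither the mug nor the stapler (partly hidden by the drawer in the last picture) appears to have moved.

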